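Squeeze-and-turn safety cap

TASK

Take the safety cap off the tub that sits in the plywood holder: gently squeeze its two side tabs in and, keeping them squeezed, turn it counter-clockwise (seen from above) until you feel it come up against its stop, then lift it straight off, without forcing it at any point. Stand the cap upright in the middle of the flat round zinc jar lid on the bench and let go. Leave the other things where they are.

Things in the scene. Friction and masses are not known exactly. Their poses are not given: they have to be found in the camera images.
- cap_grip (a point): the place to grip the cap: on its axis, half-way between the two tabs, 32 mm above the cap's underside (113 mm above the bench while seated). Its y axis runs from one tab to the other, its z axis up
- cap: grey round plastic cap with a ribbed side and a tab on either side, 58 mm across, 44 mm high, 70 to 110 g; hollow below, it stands on its rim; origin at the centre of its underside, z up, the tabs on +y and -y. Light to turn (under 0.2 N m if the hand is well centred) up to its stop; it has 0.8 mm of sideways play on the neck
- tab_a_face (a point): middle of the outer face of the tab on the cap's +y side, 28 mm above its underside (the other: same on -y). Tabs are flat upright paddles 22 mm wide, 28 mm high (14 to 42 mm above the underside), 66 mm over both outer faces, 57 mm when fully in (4.5 mm each, then a firm end). Each takes 3 N to start, 8 N to be fully in, and springs back; over 50 N a side may crack it
- pawl_a (a point): tip of the pawl under that tab (another on -y), 36 mm from the cap's axis, 1 to 7 mm above its underside. At rest the two pawls stand between the teeth of the tub's rim, which stop the cap after a few degrees; with both tabs fully in they are clear and the cap turns, but let go, they catch again
- tub: white round plastic tub, 86 mm across, between two wooden blocks on a plywood board 150 x 150 x 16 mm screwed to the bench (it does not move); origin at the centre of the board's underside, on the tub's axis, z up. Shoulder 80 mm up, with an upstanding toothed rim: teeth from 34 mm, outside 40 mm from the axis, its top at 88 mm
- neck_top (a point): centre of the top of the tub's neck (40 mm across), 119.5 mm above the bench, on which the cap rests. Hidden lugs hold the cap down: counter-clockwise it meets a hard stop after 29 to 80 degrees (varies, not visible; keep under 0.3 N m on it); only in the last 5 degrees before it can it be lifted, elsewhere it rises 2 mm and catches (pull under 20 N)
- zinc_lid: flat round zinc-grey jar lid lying loose on the bench, 69 mm across, 10 mm high, flat top up; origin at the centre of its underside. It lies to the left or to the right of the tub
- tape: tape measure, 32 x 70 x 54 mm, on the bench on the other side of the tub; origin at its underside; leave it
- bottle: slim aluminium bottle, 51 mm across, 166 mm high, behind the tub; origin at its underside; leave it
- thinner: oblong tin with a plastic cap, 48 x 88 x 149 mm, behind the tub; origin at its underside; leave it
- sander: flat sanding stick lying on the bench, 18 x 130 x 10 mm, in front of the tub; origin at its underside; leave it
Mind the look-alikes: they are no part of the job. Several things have the shape of the zinc_lid; the one meant has the colours described above. Several things have the shape of the cap; the one meant has the colours described above.

How it is judged:
On the way, in this order (a step that is already met when the one before it is completed fails the run):
1. the cap is turned on its neck, still seated (angle between the x axis of cap and the x axis of tub, either way round above 0.35 rad and z of cap in the frame of tub below 0.086 m), for 0.1 s.
2. the cap is lifted clear of the neck (z of cap in the frame of tub above 0.125 m), for 0.1 s.
At the end, for the whole second after the job is handed in: The cap stands upright (within 7 degrees) and at rest on top of the zinc jar lid (its underside 8 to 16 mm above the bench), its axis within 16 mm of the lid's centre, released (horizontal distance between cap and zinc_lid below 0.016 m and angle between cap's own z axis and vertical below 0.12 rad and height (world z) of cap between 0.008 and 0.016 m and linear speed of cap below 0.02 m/s); the robot touches nothing.
It fails at once if the cap is forced on its neck (more than 40 N between cap and tub) (contact force between cap and tub above 40 N).
It fails at once if the cap is crushed (more than 120 N from both fingers together) (contact force between the fingers and cap above 120 N).
It fails at once if another thing is moved by more than 30 mm (distance of any of tape, bottle, thinner, sander from where it was at the start of the episode above 0.03 m).
It also fails if it takes over 72 s, if anything falls off the work surface, if the arm or the gripper's body presses on something with over 40 N, if the wrist force passes 120 N, or if a joint passes its speed limit or range.

ROBOT

A 7-joint arm with a two-finger parallel gripper is mounted at the origin on a cart in front of the work surface, level with it; the furniture and walls round the work are solid. World frame = base frame: x ahead of the robot, y to its left, z up, the work surface at z = 0. Lengths are in m, angles in rad, forces in N, time in s.
With the tool pointing down it reaches from about 0.425 to 0.95 m from the base axis. Payload 4.7 kg.
Tool frame: the origin (TCP) lies on the centre line of the jaws, within the pads' length; the fingertips stand robot.nose_length ahead of it and the grasp point (between the pads) lies 8 mm behind it (robot.nose_length is the distance from the TCP to the fingertips, in m); z points along the fingers, y is the line along which they close (so a half turn about z gives the same grasp; the last joint's range is limited). The gripper opens to 85 mm and grips with 20 to 120 N. Pads are 22 mm wide; open, the fingers measure 114 mm over their backs; the gripper's body (76 mm by 85 mm) begins 54 mm behind the grasp point. The pads swing forward as they close: fully open they stand 13 mm farther back than shut.
Start: joints at [-1.254, 0.469, -0.049, 1.532, 0.024, 1.141, -0.082], TCP at [0.229, 0.635, 0.242] pointing down, gripper open.
Joint ranges: [-2.59, 2.59], [-0.33, 1.99], [-1.39, 1.29], [0.1, 2.45], [-1.04, 4.18], [0.21, 1.99], [-2.66, 2.66]. Speed limits (rad/s): [2.57, 2.57, 3.14, 3.14, 3.14, 3.14, 3.14].

INTERFACE

Orientations are given as [roll, pitch, yaw] about the fixed x, y, z axes, in that order (R = Rz(yaw) Ry(pitch) Rx(roll)).
In Python, from plant import robot gives the robot as it stands. Calls block until the motion is done:
- robot.goto(position, orientation): joint-space move of the TCP to a pose.
- robot.move_straight(position, vel=0.15, attitude=None, contact_N=None): straight line of the TCP; attitude=None keeps the orientation; vel is the mean speed in m/s. With contact_N (N) it stops when the force on the tool has changed by that much, and returns True; else False.
- robot.move_joints(angles): joint-space move.
- robot.grip(opening, strength=None): opening from 0.0 (shut) to 1.0 (fully open); strength is the grip in N (None keeps the last); returns when the fingers have stopped.
- robot.sleep(seconds).
- robot.inverse_kinematics(position, orientation): joint angles nearest the present ones, or None.
- robot.sense(): the state.
- robot.grab_frame(name): name is "scene" or "top" or "wrist"; returns a dict with "image" (420x560x3 uint8, red, green, blue), "range_z" (420x560 float32, m along the optical axis (not along the pixel's ray), 0 where there is no reading), "fx", "fy", "cx", "cy" (pixels), "dist_coeffs" ([k1, k2, p1, p2, k3] as OpenCV has them; the pictures are not rectified), "R" (3x3) and "t" (3): a world point X has camera coordinates R X + t. Camera axes: x right, y down, z forward; pixel columns grow to the right and rows downward; lengths in m; the calibration is good to about 2 mm. A picture is of the moment at which its call begins.
A pose or a line that the arm cannot do raises robot.IKError and nothing moves.
- robot.close_job(): hands the job in; it is judged then, once.
The state is a dict: "t": time; "joint_pos": joint angles; "joint_velocities": joint speeds; "effort": joint torques, N m; "tcp_pos": TCP position; "tcp_rot": TCP orientation; "wrist_force": force on the tool from outside, world axes, zero at the start; "torque": the same for the moment, N m; "opening": opening from 0.0 (shut) to 1.0 (fully open); "gripper_force": force on a finger pad.
Only numpy, scipy, OpenCV 4.12 (cv2) and the standard library are available. Lean on these libraries where they do the work, as an engineer would, in place of code of your own. Each camera call takes 0.05 s, during which the arm holds its last target. There are 200 camera calls.

## Working session

There is one attempt and no reset: what is moved stays moved. The work goes in short steps, each a Python script; the robot and the scene stay as the last script left them, time stands still between calls to the robot, and variables do not carry over. Pictures are saved under pics/ and viewed, at most 10 in all, crops included, and the job is handed in when it is done.

```bash
mkdir -p pics; ls
cat > h.py <<'E'
import numpy as np, cv2
from plant import robot
def save(n,f): cv2.imwrite('pics/'+n+'.png',cv2.cvtColor(f['image'],cv2.COLOR_RGB2BGR))
def cloud(f):
    v,u=np.mgrid[0:420,0:560]
    K=np.array([[f['fx'],0,f['cx']],[0,f['fy'],f['cy']],[0,0,1.]])
    p=cv2.undistortPoints(np.stack([u,v],-1).reshape(-1,1,2).astype(np.float64),K,np.array(f['dist_coeffs'],float)).reshape(420,560,2)
    z=f['range_z'].astype(float)
    X=np.concatenate([p*z[...,None],z[...,None]],-1)
    W=(X-np.array(f['t']))@np.array(f['R'])
    W[z<=0]=np.nan
    return W
E
python3 - <<'E'
from h import *
s=robot.sense(); print(s['t'],s['tcp_pos'],s['tcp_rot'],s['opening'],robot.nose_length)
a=robot.grab_frame('scene');b=robot.grab_frame('top')
save('both',{'image':np.hstack([a['image'],b['image']])})
cv2.imwrite('pics/scene.png',a['image'][...,::-1]);cv2.imwrite('pics/top.png',b['image'][...,::-1])
for f in(a,b):print(f['t'],f['R'][2],(f['range_z']>0).mean(),-np.array(f['R']).T@f['t'])
np.savez('f0.npz',a=cloud(a),b=cloud(b),ai=a['image'],bi=b['image'])
E
```

```text
pics
0.0 [0.22857627 0.63451278 0.24123261] [-3.13958395e+00  7.73884052e-05  2.79587763e+00] 1.0028405995277414 0.011
[0.58675728 0.14576236 1.1333359 ] [ 0.09590659 -0.80769729 -0.5817448 ] 0.9960119047619047 [0.48507988 0.90428477 0.77262384]
[-0.27009662  0.47020905  1.15874976] [ 0.56688672  0.26099299 -0.78135914] 0.9960714285714286 [-0.21049597 -0.37998526  1.20335049]
```

View pics/top.png

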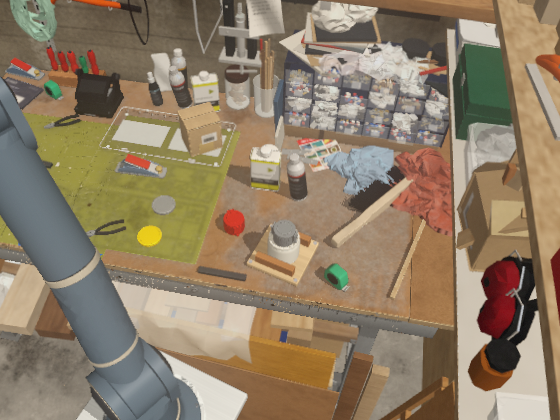

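View pics/scene.png

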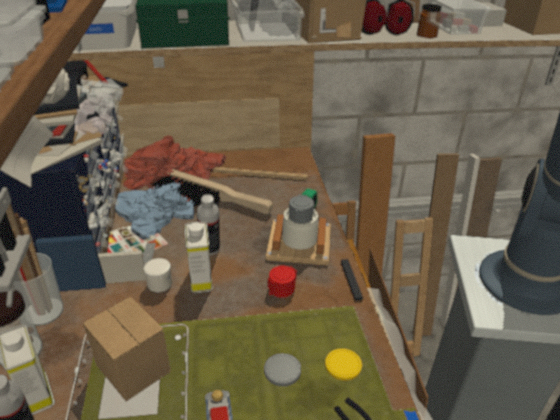

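The top view shows the grey cap on the tub at about (285,230), the zinc lid at (164,205), a yellow look-alike lid at (149,236), a red look-alike cap at (233,222), the tape at (338,276) and the sander at (222,273). The scene view has the cap at (301,208) and the zinc lid at (283,368). Next I'll measure them.

Run:
```python
from h import *
d=np.load('f0.npz')
for n,c0,l0 in(('a',(301,208),(283,368)),('b',(285,230),(164,205))):
    W=d[n]; im=d[n+'i'].astype(int)
    print(n,'cap px',W[c0[1],c0[0]],'lid',W[l0[1],l0[0]], im[l0[1],l0[0]],im[c0[1],c0[0]])
    L=W[l0[1],l0[0]]; sat=im.max(-1)-im.min(-1)
    m=(np.hypot(W[...,0]-L[0],W[...,1]-L[1])<.06)&(sat<25)&(W[...,2]>.004)&(W[...,2]<.02)
    P=W[m]; c,r=cv2.minEnclosingCircle(P[:,:2].astype(np.float32)); print('lid',len(P),P.mean(0),c,r,np.median(P[:,2]))
    C=W[c0[1],c0[0]]
    near=(np.hypot(W[...,0]-C[0],W[...,1]-C[1])<.08)
    m=near&(W[...,2]>.119)&(W[...,2]<.14)
    P=W[m]; c,r=cv2.minEnclosingCircle(P[:,:2].astype(np.float32)); print('captop',len(P),P.mean(0),c,r,P[:,2].max())
    m=near&(W[...,2]>.013)&(W[...,2]<.019)
    P=W[m];print('board',cv2.minAreaRect(P[:,:2].astype(np.float32)),np.median(P[:,2]))
    m=(W[...,2]>.03)&(np.abs(W[...,0]-C[0])<.3)&(np.abs(W[...,1]-C[1])<.3)
    k,lab,st,ce=cv2.connectedComponentsWithStats(m.astype(np.uint8))
    for i in range(1,k):
        if st[i,4]>60:
            P=W[lab==i];print('  obj',ce[i].round(),P.min(0).round(3),P.max(0).round(3))
b=cv2.imread('pics/top.png')[195:290,240:340];a=cv2.imread('pics/scene.png')[185:280,250:350]
cv2.imwrite('pics/cr.png',cv2.resize(np.hstack([b,a]),None,fx=4,fy=4,interpolation=cv2.INTER_CUBIC))
```

```text
a cap px [ 0.53143281 -0.0432577   0.12490994] lid [0.5314655  0.32083892 0.01266545] [141 142 130] [114 114 107]
lid 939 [0.53282771 0.32185567 0.01077724] (0.5327260494232178, 0.3194088339805603) 0.03504614159464836 0.01084929449799032
captop 337 [ 0.53286969 -0.06328292  0.12593218] (0.533502459526062, -0.06786651164293289) 0.03646434098482132 0.13007976838461843
board ((0.5334831476211548, -0.03855756297707558), (0.14977622032165527, 0.09877203404903412), 1.9537739753723145) 0.01704182318753145
  obj [208. 227.] [ 0.617 -0.277  0.03 ] [0.831 0.138 0.168]
  obj [301. 222.] [ 0.471 -0.246  0.03 ] [ 0.595 -0.01   0.13 ]
  obj [162. 271.] [0.804 0.093 0.03 ] [0.831 0.151 0.059]
  obj [282. 276.] [0.529 0.066 0.03 ] [0.587 0.128 0.049]
b cap px [ 0.52487561 -0.07457058  0.13079969] lid [0.526289   0.31075853 0.01728137] [158 153 141] [153 149 140]
lid 330 [0.52904917 0.31672521 0.0126906 ] (0.5309740900993347, 0.3169046938419342) 0.03531678766012192 0.012881261448526636
captop 375 [ 0.53072337 -0.06909463  0.12613622] (0.5325281023979187, -0.06822128593921661) 0.03440362215042114 0.13183512387266572
board ((0.512304961681366, -0.07423143088817596), (0.12387808412313461, 0.1541011780500412), 11.109664916992188) 0.016667620119176323
  obj [495.   5.] [ 0.653 -0.375  0.751] [ 0.704 -0.362  0.77 ]
  obj [458. 112.] [ 0.763 -0.375  0.367] [ 0.825 -0.359  0.498]
  obj [265. 165.] [0.708 0.045 0.03 ] [0.78  0.137 0.155]
  obj [296. 175.] [ 0.716 -0.041  0.031] [0.764 0.021 0.173]
  obj [362. 213.] [ 0.615 -0.275  0.03 ] [ 0.825 -0.171  0.047]
  obj [233. 219.] [0.528 0.067 0.03 ] [0.589 0.127 0.052]
  obj [283. 245.] [ 0.468 -0.123  0.03 ] [ 0.598 -0.013  0.132]
  obj [336. 273.] [ 0.498 -0.258  0.03 ] [ 0.543 -0.196  0.06 ]
```

View pics/cr.png

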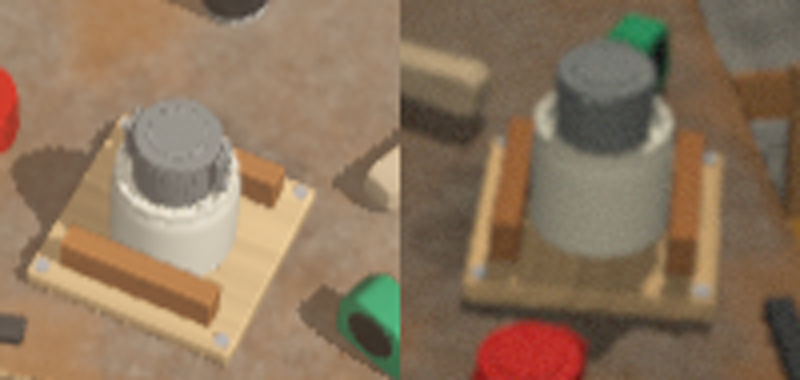

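The crop confirms the grey ribbed cap on the tub in the holder, with tabs apparently at left and right of the cap. The cap axis is about (0.533, -0.068) and the lid about (0.532, 0.318). I'll move above the cap and look with the wrist camera, checking the yaw range too.

Run:
```python
from h import *
for y in np.arange(-3.1,3.2,.4):
    q=robot.inverse_kinematics([.533,-.068,.113],[np.pi,0,y]); print(round(y,2),None if q is None else np.round(q,2))
s=robot.sense();p=s['tcp_pos']
robot.move_straight([p[0],p[1],.36])
robot.goto([.533,-.068,.36],[np.pi,0,2.0])
s=robot.sense();print(s['t'],s['tcp_pos'],s['tcp_rot'],np.round(s['joint_pos'],2))
f=robot.grab_frame('wrist');save('w1',f);W=cloud(f);np.savez('f1.npz',W=W,i=f['image'])
print(-np.array(f['R']).T@f['t'],f['R'])
m=(W[...,2]>.119)&(W[...,2]<.14)&(np.hypot(W[...,0]-.533,W[...,1]+.068)<.06)
P=W[m];print(len(P),cv2.minEnclosingCircle(P[:,:2].astype(np.float32)),P[:,2].max(),np.median(P[:,2]))
```

```text
-3.1 [-0.27  0.42  0.41  2.01 -0.24  0.76  1.89]
-2.7 [-0.2   0.41  0.31  2.   -0.18  0.76  2.23]
-2.3 [-0.11  0.4   0.21  2.   -0.12  0.75  2.57]
-1.9 [ 0.89  0.72 -1.18  1.94  0.79  1.04  2.16]
-1.5 [-0.74  0.66  1.11  2.03 -0.75  0.94 -2.29]
-1.1 [-0.74  0.66  1.11  2.03 -0.75  0.94 -1.89]
-0.7 [-0.74  0.66  1.11  2.03 -0.75  0.94 -1.49]
-0.3 [-0.73  0.65  1.09  2.03 -0.73  0.93 -1.11]
0.1 [-0.6   0.53  0.86  2.02 -0.54  0.83 -0.89]
0.5 [-0.53  0.5   0.77  2.02 -0.48  0.81 -0.56]
0.9 [-0.5   0.48  0.71  2.02 -0.43  0.8  -0.2 ]
1.3 [-0.46  0.47  0.66  2.01 -0.4   0.79  0.16]
1.7 [-0.42  0.45  0.6   2.01 -0.36  0.78  0.53]
2.1 [-0.39  0.44  0.56  2.01 -0.33  0.77  0.9 ]
2.5 [-0.35  0.43  0.5   2.01 -0.3   0.77  1.26]
2.9 [-0.3   0.43  0.45  2.01 -0.26  0.76  1.63]
3.7333 [ 0.5333451  -0.06676087  0.35985736] [-3.14149014e+00 -1.40079102e-04  2.00216497e+00] [-0.59  0.18  0.75  1.73 -0.12  1.29  0.62]
[0.49994904 0.00720793 0.49181104] [[ 0.90823016  0.41846955 -0.00110361]
 [ 0.39721401 -0.86126211  0.31693628]
 [ 0.13167768 -0.28828945 -0.94844619]]
1633 ((0.5340819358825684, -0.06872023642063141), 0.03404651954770088) 0.1291828795870589 0.12531597773651038
```

View pics/w1.png

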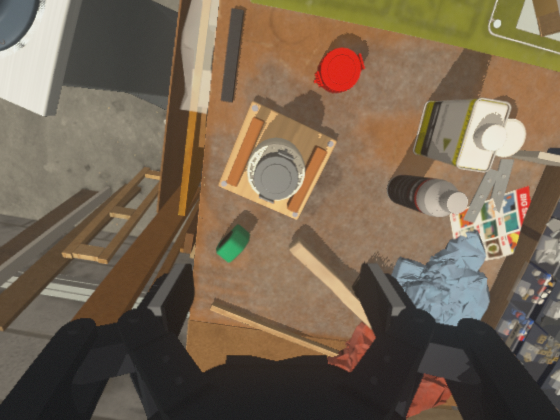

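The wrist view shows the cap at about (276,175), with the tape at (233,243) and the bottle at (450,200). I'll extract the tab direction from the depth and a crop.

Run:
```python
from h import *
d=np.load('f1.npz');W=d['W'];im=d['i']
m=(W[...,2]>.1235)&(W[...,2]<.135)&(np.hypot(W[...,0]-.534,W[...,1]+.068)<.029)
c,r=cv2.minEnclosingCircle(W[m][:,:2].astype(np.float32));print('top disc',c,r,m.sum(),W[m].mean(0))
# cap axis by circle of the top disc (58 mm); tab points: outside radius 30 mm, tab heights
c=np.array([.5341,-.0687])
D=W[...,:2]-c; r=np.hypot(D[...,0],D[...,1]); th=np.degrees(np.arctan2(D[...,1],D[...,0]))
for lo,hi in((.100,.128),(.112,.128)):
    m=(W[...,2]>lo)&(W[...,2]<hi)&(r<.045)
    h=[ (int(a),int((m&(th>=a)&(th<a+15)).sum()),round(float(np.nanmax(np.where(m&(th>=a)&(th<a+15),r,0)))*1e3,1)) for a in range(-180,180,15)]
    print(h)
cv2.imwrite('pics/cr2.png',cv2.resize(im[135:215,236:316,::-1],None,fx=7,fy=7,interpolation=cv2.INTER_CUBIC))
```

```text
top disc (0.5338850021362305, -0.06864827871322632) 0.0288136787712574 1467 [ 0.53348426 -0.06797659  0.12554595]
[(-180, 69, 29.7), (-165, 66, 28.4), (-150, 60, 28.5), (-135, 61, 28.6), (-120, 69, 33.9), (-105, 80, 33.8), (-90, 78, 33.4), (-75, 69, 34.0), (-60, 58, 28.6), (-45, 58, 28.6), (-30, 59, 28.1), (-15, 61, 28.4), (0, 61, 28.5), (15, 64, 29.4), (30, 66, 29.6), (45, 70, 29.6), (60, 79, 34.3), (75, 104, 34.5), (90, 104, 34.3), (105, 96, 34.6), (120, 81, 29.8), (135, 84, 29.8), (150, 76, 29.9), (165, 73, 29.9)]
[(-180, 68, 29.7), (-165, 66, 28.4), (-150, 60, 28.5), (-135, 61, 28.6), (-120, 68, 33.8), (-105, 80, 33.8), (-90, 78, 33.4), (-75, 69, 34.0), (-60, 58, 28.6), (-45, 58, 28.6), (-30, 59, 28.1), (-15, 61, 28.4), (0, 61, 28.5), (15, 63, 28.8), (30, 64, 29.2), (45, 67, 29.3), (60, 75, 34.1), (75, 98, 34.2), (90, 94, 34.3), (105, 88, 34.4), (120, 73, 29.7), (135, 77, 29.8), (150, 71, 29.6), (165, 70, 29.9)]
```

View pics/cr2.png

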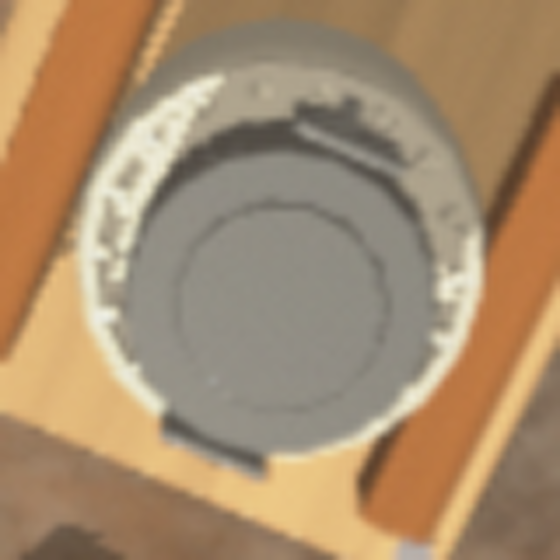

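The crop shows both tabs clearly, at (350,145) and (215,445), so the tab axis lies about along world y. I'll hover lower at the grip yaw (near 0, which leaves room to turn counter-clockwise) and refine.

```bash
cat >> h.py <<'E'
def tabs(W,c0=(.534,-.0687),z0=.081):
    c=np.array(c0)
    m=(W[...,2]>z0+.041)&(W[...,2]<z0+.054)&(np.hypot(*(W[...,:2]-c).transpose(2,0,1))<.0295)
    cc,r=cv2.minEnclosingCircle(W[m][:,:2].astype(np.float32)); print('disc',cc,r,np.median(W[m][:,2]))
    D=W[...,:2]-cc; r=np.hypot(D[...,0],D[...,1])
    m=(W[...,2]>z0+.028)&(W[...,2]<z0+.048)&(r>.0305)&(r<.040)
    P=W[m][:,:2]; lab=cv2.kmeans(P.astype(np.float32),2,None,(3,50,1e-5),5,cv2.KMEANS_PP_CENTERS)[1].ravel()
    t=[(lambda Q:(Q.min(0)+Q.max(0))/2)(P[lab==i]) for i in(0,1)]
    print('tabs',t,[(lab==i).sum() for i in (0,1)],'mid',(t[0]+t[1])/2)
    v=t[0]-t[1]; a=np.arctan2(v[1],v[0])%np.pi; print('axis deg',np.degrees(a),'span',np.hypot(*v))
    return cc,a
E
python3 - <<'E'
from h import *
tabs(np.load('f1.npz')['W'])
robot.goto([.534,-.0685,.25],[np.pi,0,0.02])
s=robot.sense();print(s['t'],s['tcp_pos'],s['tcp_rot'],np.round(s['joint_pos'],2))
f=robot.grab_frame('wrist');save('w2',f);W=cloud(f);np.savez('f2.npz',W=W,i=f['image']);tabs(W)
print(s['wrist_force'],s['torque'],s['gripper_force'])
E
```

```text
disc (0.5340563058853149, -0.06873388588428497) 0.02896004542708397 0.1254430896264035
tabs [array([ 0.53326779, -0.03704456]), array([ 0.53465813, -0.10036476])] [np.int64(65), np.int64(48)] mid [ 0.53396296 -0.06870466]
axis deg 91.25785920080155 span 0.06333545699818999
5.325 [ 0.53422412 -0.06844478  0.25020517] [-3.14155864e+00 -4.47667408e-04  2.08189474e-02] [-0.76  0.36  1.05  1.89 -0.35  1.09 -1.13]
disc (0.5340610146522522, -0.06871219724416733) 0.029405418783426285 0.1255631125040339
tabs [array([ 0.53331928, -0.03798247]), array([ 0.53443249, -0.10112638])] [np.int64(77), np.int64(118)] mid [ 0.53387589 -0.06955443]
axis deg 91.00999899342337 span 0.06315371359643719
[ 0.01630661  0.95853019 -0.00914242] [ 0.05595054 -0.03196119  0.01958851] 0.0
```

View pics/w2.png

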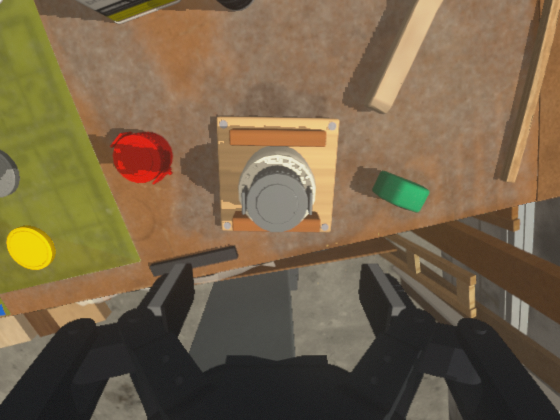

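Two views agree: axis (0.534, -0.069), tab axis 91.1°, so yaw 0.019. Descending and squeezing gently.

```bash
cat >> h.py <<'E'
def st(tag=''):
    s=robot.sense();print(tag,'t%.2f'%s['t'],'p',np.round(s['tcp_pos'],4),'F',np.round(s['wrist_force'],1),'M',np.round(s['torque'],2),'op %.3f'%s['opening'],'g %.1f'%s['gripper_force'],'yaw %.4f'%s['tcp_rot'][2],'j7 %.3f'%s['joint_pos'][6]);return s
E
python3 - <<'E'
from h import *
robot.goto([.534,-.069,.18],[np.pi,0,0.019])
st('hover')
print(robot.move_straight([.534,-.069,.105],vel=.05,contact_N=8)); st('down')
robot.grip(.72,20); st('near')
robot.grip(.0,25); st('sq')
robot.sleep(.2); st('sq')
E
```

```text
hover t5.76 p [ 0.5339 -0.0694  0.1801] F [0.  0.2 0.8] M [-0.01 -0.05  0.03] op 1.000 g 0.0 yaw 0.0184 j7 -1.043
False
down t7.41 p [ 0.5342 -0.069   0.1053] F [-0.5 -0.4  0.2] M [ 0.03 -0.03  0.04] op 1.003 g 0.0 yaw 0.0190 j7 -0.947
near t7.78 p [ 0.5343 -0.0691  0.1055] F [-1.6  0.2  5.5] M [ 0.14  0.27 -0.05] op 0.721 g 5.3 yaw 0.0189 j7 -0.947
sq t7.99 p [ 0.5343 -0.0689  0.1058] F [-2.3  0.5  8.6] M [ 0.28  0.39 -0.04] op 0.684 g 25.5 yaw 0.0189 j7 -0.947
sq t8.19 p [ 0.5343 -0.0689  0.1058] F [-2.5  0.9  8.2] M [ 0.34  0.47 -0.01] op 0.679 g 25.5 yaw 0.0189 j7 -0.947
```

Squeezed: opening .679, which is 57.7 mm, so both tabs are fully in at 25 N. I'll ease off the downward preload, then turn in small steps while watching the torque.

Run:
```python
from h import *
p=robot.sense()['tcp_pos']
robot.move_straight([.5340,-.069,.1054],vel=.02); s=st('eased')
q=np.array(s['joint_pos']); q0=q[6]; m0=s['torque'][2]
for i in range(1,13):
    q[6]=q0+i*np.radians(2.); robot.move_joints(q); s=st(i*2)
    if abs(s['torque'][2]-m0)>.22 or np.hypot(*s['wrist_force'][:2])>12: print('STOP'); break
```

```text
eased t8.44 p [ 0.5343 -0.0689  0.1059] F [-1.4  0.2  6.7] M [ 0.26  0.26 -0.02] op 0.686 g 27.0 yaw 0.0190 j7 -0.947
2 t8.69 p [ 0.5344 -0.0689  0.1059] F [-0.   0.1  2.9] M [ 0.08 -0.02  0.01] op 0.679 g 27.2 yaw 0.0532 j7 -0.913
4 t8.94 p [ 0.5346 -0.0689  0.1059] F [ 0.4 -0.2  1.3] M [ 0.09 -0.19  0.09] op 0.682 g 27.1 yaw 0.0878 j7 -0.879
6 t9.19 p [ 0.5346 -0.0689  0.1059] F [ 0.7 -0.1  2.4] M [ 0.12 -0.27 -0.04] op 0.679 g 27.1 yaw 0.1226 j7 -0.844
8 t9.44 p [ 0.5345 -0.0689  0.1059] F [ 1.1 -0.3  1.9] M [ 0.06 -0.19 -0.  ] op 0.684 g 27.1 yaw 0.1574 j7 -0.809
10 t9.69 p [ 0.5343 -0.0689  0.1059] F [1.1 0.9 2.9] M [ 0.09 -0.2  -0.02] op 0.683 g 27.1 yaw 0.1923 j7 -0.774
12 t9.94 p [ 0.5343 -0.0689  0.1059] F [1.6 0.5 3.2] M [ 0.07 -0.2   0.01] op 0.682 g 27.2 yaw 0.2271 j7 -0.739
14 t10.19 p [ 0.5343 -0.0689  0.1059] F [0.5 0.5 3. ] M [ 0.07 -0.17 -0.02] op 0.682 g 27.2 yaw 0.2621 j7 -0.704
16 t10.44 p [ 0.5343 -0.0689  0.1059] F [ 0.7 -0.2  3.4] M [ 0.16 -0.23  0.03] op 0.679 g 27.2 yaw 0.2971 j7 -0.669
18 t10.69 p [ 0.5343 -0.0689  0.1059] F [ 0.8 -0.4  3.6] M [ 0.17 -0.22  0.  ] op 0.680 g 27.2 yaw 0.3319 j7 -0.634
20 t10.94 p [ 0.5343 -0.0689  0.1059] F [ 1.  -0.3  3.8] M [ 0.17 -0.24  0.05] op 0.678 g 27.2 yaw 0.3668 j7 -0.600
22 t11.19 p [ 0.5343 -0.0689  0.1059] F [-0.2  1.8  2.8] M [ 0.14 -0.16 -0.02] op 0.686 g 27.3 yaw 0.4018 j7 -0.565
24 t11.44 p [ 0.5343 -0.0689  0.1059] F [1.1 0.6 4.2] M [ 0.11 -0.2   0.01] op 0.681 g 27.3 yaw 0.4367 j7 -0.530
```

Turning is smooth and free to 24° (torque noise about ±0.05). Finer steps from here to feel for the stop.

Run:
```python
from h import *
s=robot.sense(); q=np.array(s['joint_pos']); q0=q[6]; y0=s['tcp_rot'][2]; H=[]
for i in range(1,100):
    q[6]=q0+i*np.radians(.6); robot.move_joints(q); s=robot.sense(); H.append(s['torque'][2])
    F=s['wrist_force']
    if i%10==0: st('%.1f'%(24+i*.6))
    if abs(H[-1])>.15 or (i>3 and abs(np.mean(H[-3:]))>.1) or np.hypot(F[0],F[1])>12:
        st('STOP'); print('cmd',24+.6*i,np.round(H[-8:],3)); break
    if i>92: break
```

```text
30.0 t13.94 p [ 0.5343 -0.0688  0.1059] F [2.1 1.4 5.2] M [ 0.24 -0.33 -0.01] op 0.683 g 27.3 yaw 0.5416 j7 -0.425
36.0 t16.44 p [ 0.5343 -0.0688  0.1059] F [ 1.8 -0.   5. ] M [ 0.26 -0.29  0.01] op 0.680 g 27.3 yaw 0.6465 j7 -0.320
42.0 t18.94 p [ 0.5343 -0.0687  0.1059] F [1.5 1.2 5.7] M [ 0.31 -0.22 -0.03] op 0.680 g 27.4 yaw 0.7513 j7 -0.215
48.0 t21.44 p [ 0.5342 -0.0687  0.1059] F [1.  1.8 4.8] M [ 0.38 -0.25 -0.01] op 0.683 g 27.4 yaw 0.8560 j7 -0.111
54.0 t23.94 p [ 0.5342 -0.0687  0.1059] F [0.5 1.3 6.1] M [ 0.28 -0.15  0.  ] op 0.680 g 27.4 yaw 0.9608 j7 -0.006
60.0 t26.44 p [ 0.5341 -0.0687  0.1059] F [1.6 2.  6.6] M [ 0.41 -0.11  0.02] op 0.678 g 27.4 yaw 1.0656 j7 0.099
66.0 t28.94 p [ 0.534  -0.0687  0.1059] F [-0.1  1.4  6.8] M [ 0.35 -0.04 -0.02] op 0.679 g 27.4 yaw 1.1702 j7 0.204
72.0 t31.44 p [ 0.5339 -0.0687  0.1059] F [0.  1.4 6.9] M [ 0.32  0.04 -0.02] op 0.682 g 27.4 yaw 1.2750 j7 0.308
STOP t33.44 p [ 0.5337 -0.0687  0.1059] F [-0.6  1.9  7.8] M [ 0.33  0.11 -0.24] op 0.683 g 27.5 yaw 1.3576 j7 0.392
cmd 76.8 [ 0.002 -0.025 -0.007  0.032  0.013 -0.029 -0.118 -0.242]
```

There's a clear rise to −0.24 N m at about 76.5°, which is the stop. I'll back off 1° (staying inside the 5° window) and lift straight up with a force limit.

Run:
```python
from h import *
s=robot.sense(); q=np.array(s['joint_pos']); q[6]-=np.radians(1.0); robot.move_joints(q); s=st('backed')
x,y,z=s['tcp_pos']
r=robot.move_straight([.5338,-.0688,z+.006],vel=.02,contact_N=17); s=st(r)
if not r:
    r=robot.move_straight([.5338,-.0688,z+.05],vel=.08,contact_N=15); s=st(r)
    if not r:
        r=robot.move_straight([.5338,-.0688,.24],vel=.15,contact_N=15); st(r)
```

```text
backed t33.69 p [ 0.5336 -0.0687  0.1059] F [1.6 1.  5.2] M [ 0.25 -0.18 -0.11] op 0.680 g 27.4 yaw 1.3403 j7 0.374
False t34.14 p [ 0.5334 -0.0686  0.1117] F [ 1.8  0.1 -1. ] M [ 0.22 -0.46 -0.05] op 0.682 g 27.9 yaw 1.3404 j7 0.367
False t34.84 p [ 0.5335 -0.0687  0.1559] F [-0.  -0.1 -0.7] M [-0.01 -0.03 -0.02] op 0.682 g 27.9 yaw 1.3402 j7 0.310
False t35.55 p [ 0.5332 -0.0684  0.2391] F [-0.2  0.1 -1.3] M [-0.   -0.06 -0.02] op 0.684 g 27.9 yaw 1.3404 j7 0.209
```

The cap is off and held, with only its weight on the wrist. Now to the lid, checking its centre with the wrist camera.

Run:
```python
from h import *
yaw=robot.sense()['tcp_rot'][2]
robot.goto([.532,.319,.22],[np.pi,0,yaw]); st('over')
f=robot.grab_frame('wrist');save('w3',f);W=cloud(f);im=f['image'].astype(int)
sat=im.max(-1)-im.min(-1)
m=(np.hypot(W[...,0]-.532,W[...,1]-.319)<.05)&(W[...,2]>.006)&(W[...,2]<.016)&(sat<35)
P=W[m];print(len(P),cv2.minEnclosingCircle(P[:,:2].astype(np.float32)),np.median(P[:,2]),P.mean(0))
```

```text
over t36.99 p [0.5328 0.3167 0.2203] F [ 0.4 -1.7 -1.9] M [0.   0.03 0.03] op 0.683 g 27.9 yaw 1.3370 j7 -0.377
2509 ((0.533243715763092, 0.3184237480163574), 0.03482064977288246) 0.011713563041878192 [0.53354347 0.31987906 0.01169903]
```

View pics/w3.png

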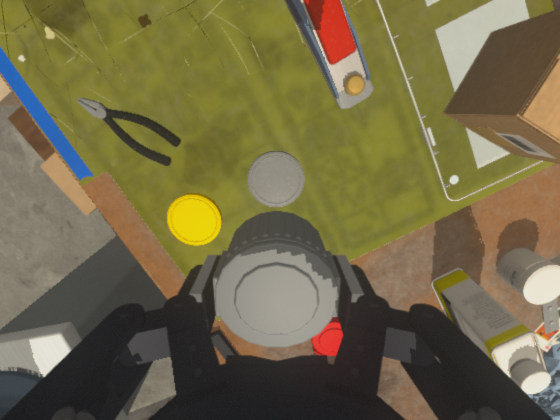

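The zinc lid is fully visible at about (276,179), with the cap upright in the jaws at (277,290). The lid centre is (0.533, 0.3185) with radius 34.8 mm (34.5 expected). Lowering onto it and releasing.

Run:
```python
from h import *
robot.move_straight([.533,.3185,.055],vel=.12); st('low')
r=robot.move_straight([.533,.3185,.030],vel=.015,contact_N=4); s=st(r)
x,y,z=s['tcp_pos']
if r and .028<z<.042:
    robot.grip(.75,20); st('loose'); robot.grip(1.0); st('open')
    robot.sleep(.2)
    print(robot.move_straight([.533,.3185,z+.07],vel=.06,contact_N=6)); st('up')
    robot.move_straight([.533,.3185,.24]); st()
    for n in('wrist','top'):
        f=robot.grab_frame(n);save('p_'+n,f);W=cloud(f)
        m=(np.hypot(W[...,0]-.533,W[...,1]-.3185)<.05)&(W[...,2]>.048)&(W[...,2]<.065)
        P=W[m];print(n,len(P),cv2.minEnclosingCircle(P[:,:2].astype(np.float32)),np.median(P[:,2]),P[:,2].min(),P[:,2].max())
        sat=np.ptp(f['image'].astype(int),-1)
        m=(np.hypot(W[...,0]-.533,W[...,1]-.3185)<.05)&(W[...,2]>.006)&(W[...,2]<.0155)&(sat<35);P=W[m]
        print(' lid',len(P),cv2.minEnclosingCircle(P[:,:2].astype(np.float32)))
```

```text
low t38.57 p [0.5335 0.3187 0.0558] F [-1.   0.8 -0.8] M [ 0.07  0.01 -0.01] op 0.683 g 27.9 yaw 1.3404 j7 -0.234
True t39.76 p [0.533  0.3185 0.0357] F [ 0.  -0.9  4.5] M [ 0.05  0.23 -0.05] op 0.683 g 28.4 yaw 1.3404 j7 -0.216
loose t39.99 p [0.532  0.3183 0.0345] F [-1.   0.3 -1.4] M [-0.02 -0.02  0.  ] op 0.749 g 3.9 yaw 1.3407 j7 -0.216
open t40.34 p [0.5323 0.3183 0.0348] F [-0.5 -0.1 -0.6] M [ 0.   -0.04 -0.  ] op 1.007 g 0.0 yaw 1.3406 j7 -0.216
False
up t41.88 p [0.5327 0.3184 0.1052] F [ 0.1  0.4 -0.6] M [-0.02  0.03 -0.01] op 1.000 g 0.0 yaw 1.3406 j7 -0.280
 t42.92 p [0.5323 0.3184 0.239 ] F [-0.4 -0.2 -0.5] M [ 0.02 -0.02  0.02] op 1.005 g 0.0 yaw 1.3407 j7 -0.391
wrist 2143 ((0.5323362946510315, 0.3162013590335846), 0.03466258570551872) 0.055291184480699175 0.048024171995746164 0.05862144456193559
 lid 423 ((0.5350266695022583, 0.3264908790588379), 0.032688990235328674)
top 292 ((0.5302854180335999, 0.31388065218925476), 0.03626089170575142) 0.056015274738520596 0.04808197228163556 0.06414054876902604
 lid 68 ((0.5299410223960876, 0.3157776892185211), 0.0342676118016243)
```

View pics/p_wrist.png

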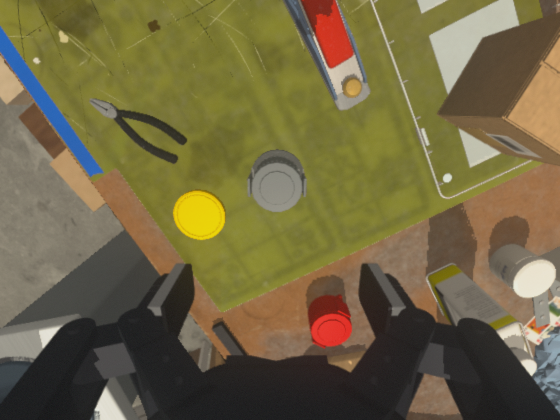

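The cap stands upright on the zinc lid at (277,183). Its top is at about 55 mm (10 + 44 = 54 expected), centred within about 3 mm, and the hand is clear.

```bash
python3 -c "
from h import *
print(robot.close_job())"
```

```text
the job is handed in; nothing more can be done
None
```

The cap is off the tub, standing upright and released within about 3 mm of the zinc lid's centre; the stop came at about 76.5° with 0.24 N m on it, and the job was handed in at about 43 s, with no verdict returned.

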